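# Load the bottle chiller and start it

### The arm

A 7-joint arm with a two-finger parallel gripper is mounted at the origin on the work surface. World frame = base frame: x ahead of the robot, y to its left, z up, the work surface at z = 0. Lengths are in m, angles in rad, forces in N, time in s.
With the tool pointing down it reaches from about 0.425 to 0.875 m from the base axis. Payload 4.7 kg.
Tool frame: the origin (TCP) lies between the finger pads; the fingertips stand 11 mm ahead of it and the grasp point (between the pads) lies 8 mm behind it; z points along the fingers, y is the line along which they close (so a half turn about z gives the same grasp; the last joint's range is limited). The gripper opens to 87 mm and grips with 3 to 60 N. Pads are 19 mm wide; open, the fingers measure 117 mm over their backs; the gripper's body (75 mm by 190 mm) begins 51 mm behind the grasp point.
Start: joints at [1.157, 0.321, -0.07, 1.45, 0.023, 1.371, -0.057], TCP at [0.27, -0.591, 0.234] pointing down, gripper open.
Joint ranges: [-2.86, 2.86], [-0.3, 2.09], [-1.38, 1.24], [0.06, 2.45], [-1.56, 4.7], [0.09, 2.05], [-2.69, 2.69]. Speed limits (rad/s): [2.57, 2.57, 3.14, 3.14, 3.14, 3.14, 3.14].

### API

Orientations are given as a rotation vector (axis times angle).
In Python, from bench import ctrl gives the robot as it stands. The module is installed in compiled form; this text tells all that it offers.
- The arm moves only by the shell command python3 -m inch 'ROWS' [FORCE]. ROWS is JSON, a list of rows, each an object with "slide": the shift along the tool's x, y, z scaled (see below), a list of three; "angular": the turn, a rotation vector about the tool's x, y, z scaled (see below), a list of three; "claw": the opening, from -1 (shut) to 1 (fully open). In form: [{"slide": [tx, ty, tz], "angular": [rx, ry, rz], "claw": claw}, ...]. A call has 1 to 10 rows; each row is the pose to reach, as a shift and turn from the pose commanded when the call began, along the tool's axes at that moment; what a row does not reach only later rows make up. The controller multiplies each number of a shift by 0.25 m and each number of a turn by 30 degrees. A row lasts 1/10 s, in which the tool goes at most 50 mm and 8.59 degrees, less where a joint would pass 70% of its speed; a pose out of reach is approached as far as the arm can. A call with a number of a shift or a turn outside -1 to 1 is refused whole. A call with a gripper value outside its range is refused whole. The fingers move at their own pace and stop on an object; FORCE is the grip in N (left out, the last holds). Time passes only in rows, so rows that repeat a pose let the fingers close. It gives the time, the measured TCP pose, the force, the opening and the grip force at its end, in the units of the state.
- ctrl.get_state(): the state, without advancing time (a new reading comes with each control period).
- ctrl.get_image(name): name is "scene" or "top" or "wrist"; returns a dict with "color" (400x640x3 uint8, red, green, blue), "depth" (400x640 float32, m along the optical axis (not along the pixel's ray), 0 where there is no reading), "camera_matrix" (3x3 intrinsics, pixels), "extrinsics" (4x4, takes a point from camera to world coordinates); the wrist camera has in their place "tool_from_camera" (4x4, takes a point from camera to tool coordinates, whose origin is the TCP and whose axes are the flange's). Camera axes: x right, y up, looking along -z (the intrinsics and any distortion apply to the point x, -y, -z); pixel columns grow to the right and rows downward; lengths in m; the calibration is good to about 2 mm. The wrist camera is an equidistant fisheye: a pixel r from the principal point sees the ray r / f radians off the axis. A picture is of the moment at which its call begins: read the wrist's pose just before it.
- ctrl.close_job(): hands the job in; it is judged then, once.
Trained networks look in the newest picture that a camera, given by its name, has taken for a name from the list of things; names that differ only in an ending like _2 or _b are one class to them, and where a whole thing is asked for, a point or a joint stands for the part that bears it (a point fixed in the world has none). Each returns a list of dicts, best first, with "confidence" (0 to 1); they miss things now and then, are a little off and sometimes report something else, mostly with a low value. They report only what shows in the picture. A call takes as long as a camera call.
- ctrl.find_in(query, camera): "bbox" ([centre column, centre row, width, height] in pixels, round what is visible of it).
- ctrl.outline_of(query, camera): "mask" (400x640 bool, what is visible of it) and "bbox" ([centre column, centre row, width, height] in pixels, round what is visible of it).
The state is a dict: "time": time; "joint_positions": joint angles; "qd": joint speeds; "joint_torque": joint torques, N m; "position": TCP position; "tool_rot": TCP orientation; "ft_force": force on the tool from outside, world axes, zero at the start; "torque": the same for the moment, N m; "grip_width": opening from 0.0 (shut) to 1.0 (fully open); "grip_force": force on a finger pad.
Only numpy, scipy, OpenCV 4.12 (cv2) and the standard library are available. Lean on these libraries where they do the work, as an engineer would, in place of code of your own. Each camera call takes 0.05 s, during which the arm holds its last target. There are 200 camera calls.

### The job

Take the long-necked bottle, lay it gently on its side in the chiller's cradle with its neck in the V-shaped rest, its base touching the round drive plate, and let go. Then press the chiller's sprung knob down and, keeping it down, turn it a quarter turn clockwise (seen from above) as far as it goes, and let it spring back up in its new position. Leave everything else standing where it is.

Things in the scene. Friction and masses are not known exactly. Their poses are not given: they have to be found in the camera images.
- bottle: The long-necked green glass bottle with paper label and steel cap, standing upright, 195 mm tall, 0.4 to 0.65 kg. Body 60 mm in diameter up to 105 mm, shoulder tapering from there to 140 mm, neck 26 mm in diameter (cap 29 mm) from there to the top. Origin at the centre of its base, z along its axis towards the cap. Centre of mass about 65 mm above the base.
- bottle_neck (a point): Point on the bottle's axis 165 mm from its base, in the middle of the neck.
- chiller: Open bottle chiller fixed to the table, at a yaw. Origin on the table under the cradle; x along the cradle from neck rest to motor housing, z up. The cradle's axis is at y = 0, 75 mm above the table. Black base plate 22 mm high, x = -110 to 165, y = -65 to 65 mm. The bottle rests on two rubber rollers, 20 mm thick, x = -8 to 77 mm, y = -24 and 24 mm, tops at 53 mm.
- neck_rest (a point): Where the neck's axis lies in the V-shaped steel rest: chiller's x = -75, y = 0, 75 mm above the table. The rest is 10 mm thick, 76 mm wide, its ears 85 mm high.
- drive_plate (a point): Centre of the face of the rubber drive plate, a 52 mm disc facing the chiller's -x, at x = 90, y = 0, 75 mm above the table; behind it the grey motor housing, x = 98 to 164, y = -55 to 55 mm, 110 mm high.
- knob_top (a point): Centre of the top of the black knob's bar, 101 mm above the table when up; x of the point runs along the bar. Bar 50 mm long, 14 mm wide and 32 mm high (its foot 69 mm above the table), on a 52 mm skirt 12 mm above the grey control box (chiller's x = -40 to 110, y = 65 to 155 mm, 50 mm high). Knob at chiller's x = 20, y = 118 mm; at the start its bar lies along the chiller's x.
- knob_push (a joint): How far the knob is pressed down, m: 0 up, 0.009 at the bottom; sprung, 5 N at the top to 11 N at the bottom. It can turn only when pressed by more than about 0.006, and stays down if let go between its two places.
- knob_turn (a joint): How far the knob is turned clockwise seen from above, rad: 0 at the start, 1.4 at its end stop; it springs up again beyond 1.2.
- stubby: Stubby bottle of the same green glass, to be left alone: 68 mm in diameter, short neck, 145 mm tall; origin at the centre of its base.
- mug_a: Smaller clay mug, left alone: 80 mm in diameter, 95 mm tall, handle at its +y; origin under its centre.
- mug_b: Larger clay mug, left alone: 92 mm in diameter, 105 mm tall, handle at its +y; origin under its centre.
- salt_bowl: Clay bowl, left alone: 110 mm in diameter, 45 mm high; origin under its centre.
- jar: Small clay jar with wooden lid, left alone: 64 mm in diameter, 75 mm tall; origin under its centre.

How it is judged:
On the way, in this order (a step that is already met when the one before it is completed fails the run):
1. the bottle lies in the cradle, neck in the V rest, base against the drive plate, let go (angle between bottle's own z axis and vertical between 1.47 and 1.67 rad and x of bottle in the frame of chiller above 0.087 m and y of bottle in the frame of chiller between -0.008 and 0.008 m and z of bottle in the frame of chiller between 0.067 and 0.083 m and x of bottle_neck in the frame of chiller below -0.05 m and y of bottle_neck in the frame of chiller between -0.008 and 0.008 m and z of bottle_neck in the frame of chiller between 0.067 and 0.083 m and linear speed of bottle below 0.02 m/s and contact force between the fingers and bottle below 0.5 N), for 0.2 s.
2. the knob has been pressed, turned to its end and has sprung up again (value of joint knob_turn above 1.15 rad and value of joint knob_push below 0.003 m), for 0.2 s.
At the end, for the whole second after the job is handed in: The bottle lies at rest and released on the rollers, level within 0.1 rad, its base within 3 mm of the drive plate, its neck in the V rest (axis within 8 mm of the cradle's axis at both ends); the knob is turned by more than 1.15 rad and has sprung up (pressed less than 3 mm) (all of step 1 and all of step 2); the robot touches nothing.
It fails at once if the bottle is dropped or banged into the chiller (over 40 N between them) (contact force between bottle and chiller above 40 N).
It fails at once if a bystander (stubby bottle, mug, bowl or jar) is pushed more than 30 mm (distance of any of stubby, mug_a, mug_b, salt_bowl, jar from where it was at the start of the episode above 0.03 m).
It fails at once if a bystander (stubby bottle, mug, bowl or jar) is tipped over (angle between any of stubby, mug_a, mug_b, salt_bowl, jar's own z axis and vertical above 0.4 rad).
It fails at once if the knob is forced round without being pressed down (value of joint knob_turn between 0.3 and 1.05 rad and value of joint knob_push below 0.004 m).
It also fails if it takes over 59 s, if anything falls off the work surface, if the arm or the gripper's body presses on something with over 40 N, if the wrist force passes 120 N, or if a joint passes its speed limit or range.

## Working session

There is one attempt and no reset: what is moved stays moved. The work goes in short steps, Python scripts to look and compute and a shell command to move; the robot and the scene stay as the last step left them, time stands still between calls to the robot, and variables do not carry over. Pictures are saved under pics/ and viewed, at most 10 in all, crops included, and the job is handed in when it is done.

```bash
mkdir -p pics; cat > h.py <<'E'
import numpy as np, cv2
from bench import ctrl
from scipy.spatial.transform import Rotation as R
def world(im,mask=None):
    d=im["depth"];K=im["camera_matrix"];T=im["extrinsics"]
    v,u=np.nonzero((d>0) if mask is None else (mask&(d>0)))
    z=d[v,u];x=(u-K[0,2])*z/K[0,0];y=(v-K[1,2])*z/K[1,1]
    P=np.c_[x,-y,-z]@T[:3,:3].T+T[:3,3]
    return P,u,v
E
python3 - <<'E'
from h import *
s=ctrl.get_state();print({k:np.round(v,3) for k,v in s.items()})
for n in("scene","top"):
    im=ctrl.get_image(n);cv2.imwrite(f"pics/{n}0.png",im["color"][:,:,::-1])
    print(n,np.round(im["camera_matrix"],1).tolist(),np.round(im["extrinsics"],3).tolist())
    for q in("bottle","chiller","knob_top","neck_rest","drive_plate","stubby","mug_a","salt_bowl","jar"):
        try: o=ctrl.outline_of(q,n)
        except Exception as e: print(q,e);continue
        for r in o[:2]:
            P,_,_=world(im,r["mask"])
            if len(P)==0: print(q,'nodepth');continue
            print(q,round(r["confidence"],2),np.round(r["bbox"]),np.round(np.median(P,0),3),np.round(np.percentile(P,2,0),3),np.round(np.percentile(P,98,0),3))
E
```

```text
{'time': np.float64(0.0), 'joint_positions': array([ 1.157,  0.322, -0.07 ,  1.452,  0.023,  1.371, -0.057]), 'qd': array([-0.001, -0.001,  0.001, -0.001,  0.001,  0.001, -0.   ]), 'joint_torque': array([-0.0000e+00, -4.9129e+01, -4.0400e-01, -3.1253e+01, -6.4000e-02,
        4.4000e-02,  0.0000e+00]), 'position': array([ 0.269, -0.591,  0.232]), 'tool_rot': array([-3.068e+00, -6.670e-01,  1.000e-03]), 'ft_force': array([-0.483,  0.596, -0.431]), 'torque': array([ 0.06 , -0.024,  0.012]), 'grip_force': np.float64(0.0), 'grip_width': np.float64(1.002)}
scene [[461.1, 0.0, 318.8], [0.0, 461.1, 197.2], [0.0, 0.0, 1.0]] [[-0.612, -0.439, 0.658, 1.396], [0.791, -0.339, 0.509, 0.75], [-0.0, 0.832, 0.555, 0.835], [0.0, 0.0, 0.0, 1.0]]
bottle 0.97 [428. 222.  29.  65.] [0.457 0.383 0.094] [0.433 0.354 0.008] [0.469 0.405 0.195]
chiller 0.88 [241. 194.  95.  64.] [ 0.626 -0.15   0.049] [ 0.471 -0.274  0.007] [ 0.717 -0.054  0.111]
chiller 0.62 [295. 259.  50.  54.] [0.739 0.157 0.067] [0.659 0.101 0.006] [0.775 0.189 0.105]
knob_top 0.51 [270. 185.  14.  21.] [ 0.546 -0.097  0.08 ] [ 0.521 -0
[... 1377 characters left out ...]
3  0.113]
neck_rest 0.8 [411. 191. 104. 128.] [ 0.566 -0.185  0.048] [ 0.443 -0.29   0.003] [ 0.697 -0.063  0.113]
neck_rest 0.18 [197. 146.  48.  40.] [0.691 0.349 0.02 ] [0.639 0.295 0.003] [0.736 0.39  0.047]
drive_plate 0.91 [409. 188. 102. 121.] [ 0.566 -0.185  0.048] [ 0.445 -0.289  0.019] [ 0.696 -0.064  0.113]
stubby 0.65 [290. 219.  26.  34.] [0.495 0.12  0.114] [0.465 0.092 0.096] [0.524 0.149 0.148]
mug_a 0.73 [219. 210.  50.  37.] [0.531 0.288 0.014] [ 0.494  0.238 -0.   ] [0.569 0.334 0.098]
salt_bowl 0.65 [198. 143.  45.  40.] [0.692 0.349 0.019] [0.64  0.298 0.002] [0.735 0.39  0.047]
jar 0.96 [250. 273.  29.  28.] [0.379 0.207 0.075] [ 0.349  0.181 -0.   ] [0.407 0.237 0.079]
```

```bash
python3 - <<'E'
from h import *
im=ctrl.get_image("top");P,u,v=world(im)
cv2.imwrite("pics/top1.png",cv2.resize(im["color"][80:300,150:490,::-1],None,fx=2.3,fy=2.3,interpolation=cv2.INTER_CUBIC))
def sel(m): return P[m]
box=(P[:,1]<-0.03)&(P[:,1]>-0.34)&(P[:,0]>.4)&(P[:,0]<.78)
for n,lo,hi in(("housing",.104,.117),("box",.044,.0555),("base",.016,.028),("knob",.094,.1035)):
    Q=sel(box&(P[:,2]>lo)&(P[:,2]<hi))
    r=cv2.minAreaRect(Q[:,:2].astype(np.float32)*1000); print(n,len(Q),r,np.round(Q.mean(0),3))
o=ctrl.outline_of("bottle","scene")[0]
i2=ctrl.get_image("scene");B,_,_=world(i2,o["mask"])
from scipy.optimize import least_squares
Q=B[(B[:,2]>.01)&(B[:,2]<.1)&(B[:,0]>.42)]
f=least_squares(lambda c:np.hypot(Q[:,0]-c[0],Q[:,1]-c[1])-.03,[.44,.37],loss='soft_l1',f_scale=.002);print("bottle body",f.x)
Q=B[(B[:,2]>.14)];f=least_squares(lambda c:np.hypot(Q[:,0]-c[0],Q[:,1]-c[1])-.0135,[.44,.37],loss='soft_l1',f_scale=.002);print("neck",f.x)
Q=P[(abs(P[:,0]-.44)<.06)&(abs(P[:,1]-.37)<.06)&(P[:,2]>.185)];print("cap top",Q.mean(0),len(Q))
E
```

```text
housing 1297 ((633.5486450195312, -151.35935974121094), (105.9603500366211, 233.2509765625), 44.27412796020508) [ 0.67  -0.188  0.11 ]
box 2459 ((572.3145751953125, -154.31488037109375), (235.24627685546875, 201.0567169189453), 8.17482852935791) [ 0.561 -0.135  0.05 ]
base 3114 ((561.2137451171875, -172.14169311523438), (275.1502685546875, 220.94989013671875), 14.18825626373291) [ 0.537 -0.219  0.024]
knob 198 ((629.9926147460938, -149.93533325195312), (107.08165740966797, 234.58428955078125), 46.15508270263672) [ 0.583 -0.137  0.1  ]
bottle body [0.43709148 0.37489619]
neck [0.43700239 0.37478275]
cap top [0.43669073 0.37560132 0.1944618 ] 156
```

View pics/top1.png

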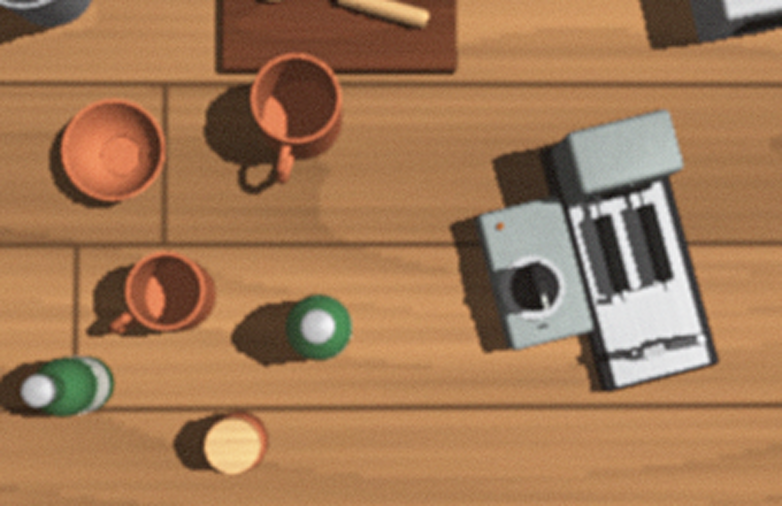

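View pics/scene0.png

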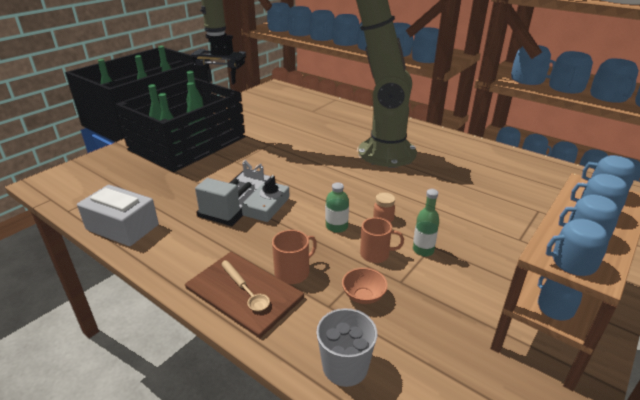

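The top view shows the chiller on the right, with the motor housing at its far end and the knob box on its left. The target bottle is at the far left, at (60,385) in the crop. The mugs, stubby bottle and jar stand between them. Next I'll refine the chiller pose and set up a planning helper.

```bash
cat >> h.py <<'E'
def plan(p,Rt,cmd=None):
    """slide, angular (scaled) from the current (or given) pose to p, Rt"""
    s=ctrl.get_state()
    p0,R0=(s["position"],R.from_rotvec(s["tool_rot"])) if cmd is None else cmd
    return np.round(R0.inv().apply(np.array(p)-p0)/.25,3).tolist(), np.round((R0.inv()*Rt).as_rotvec(degrees=True)/30,3).tolist()
E
python3 - <<'E'
from h import *
from scipy.optimize import least_squares, minimize
im=ctrl.get_image("top");P,u,v=world(im)
i2=ctrl.get_image("scene");P2,_,_=world(i2)
def fit(P,nm):
    box=(abs(P[:,0]-.57)<.17)&(abs(P[:,1]+.18)<.17)
    sets=[(.106,.116,(98,164,-55,55)),(.046,.0545,(-40,110,65,155))]
    Q=[P[box&(P[:,2]>a)&(P[:,2]<b)][:,:2]*1000 for a,b,_ in sets]
    # maximise points inside minus area uncovered: soft inside score
    def cost(c):
        t=c[2];A=np.array([[np.cos(t),np.sin(t)],[-np.sin(t),np.cos(t)]]);e=0
        for q,(_,_,(x0,x1,y0,y1)) in zip(Q,sets):
            l=(q-c[:2])@A.T
            d=np.maximum.reduce([x0-l[:,0],l[:,0]-x1,y0-l[:,1],l[:,1]-y1])
            near=d<15
            e+=np.minimum(np.maximum(d,0),12).sum()/len(q)
        return e
    best=min((minimize(cost,[x,y,t],method='Nelder-Mead',options=dict(xatol=.01,fatol=1e-5,maxiter=2000)) for x in(545,560) for y in(-230,-210) for t in(.2,.26)),key=lambda r:r.fun)
    t=best.x[2]
    print(nm,best.x,best.fun,[len(q) for q in Q])
    A=np.array([[np.cos(t),np.sin(t)],[-np.sin(t),np.cos(t)]])
    for q,(_,_,b) in zip(Q,sets):
        l=(q-best.x[:2])@A.T; l=l[(l[:,0]>b[0]-8)&(l[:,0]<b[1]+8)&(l[:,1]>b[2]-8)&(l[:,1]<b[3]+8)]
        print(b,np.percentile(l,[1,99],axis=0).T.ravel().round(1))
    return best.x
fit(P,"top");fit(P2,"scene")
s=ctrl.get_state();Rt=R.from_rotvec(s["tool_rot"]);print(Rt.as_matrix().round(3))
print(plan([.5,-.45,.34],Rt))
E
```

```text
top [ 5.45256662e+02 -2.22126707e+02  2.39078374e-01] 2.980395954933434 [1236, 2230]
(98, 164, -55, 55) [ 99.2 162.9 -51.4  53.7]
(-40, 110, 65, 155) [-38.7 107.6  66.3 154.4]
scene [ 5.48226563e+02 -2.21852366e+02  2.33224062e-01] 3.6323298386224208 [430, 854]
(98, 164, -55, 55) [ 99.7 162.9 -51.9  53.8]
(-40, 110, 65, 155) [-35.9 109.1  66.1 154.1]
[[ 0.91   0.415 -0.   ]
 [ 0.415 -0.91  -0.   ]
 [-0.     0.    -1.   ]]
([1.073, -0.132, -0.426], [0.0, 0.0, 0.0])
```

```bash
python3 -m inch '[{"slide":[1,0,-0.4],"angular":[0,0,-0.9],"claw":1},{"slide":[1,0,-0.4],"angular":[0,0,-0.9],"claw":1},{"slide":[1,0,-0.4],"angular":[0,0,-0.9],"claw":1},{"slide":[1,0,-0.4],"angular":[0,0,-0.9],"claw":1},{"slide":[1,0,-0.4],"angular":[0,0,-0.9],"claw":1},{"slide":[1,0,-0.4],"angular":[0,0,-0.9],"claw":1},{"slide":[1,0,-0.4],"angular":[0,0,-0.9],"claw":1}]'
python3 - <<'E'
from h import *
s=ctrl.get_state();print(s["joint_positions"].round(4),R.from_rotvec(s["tool_rot"]).as_matrix().round(3))
E
```

```text
time: 1.95
position: [0.5017, -0.4845, 0.3347]
tool_rot: [2.823, 1.375, 0.005]
ft_force: [-0.1, -0.3, -0.6]
grip_width: 0.996
grip_force: 0.0
[ 0.8889  0.414  -0.237   1.1365  0.0921  1.5987  0.0094] [[ 0.617  0.787  0.004]
 [ 0.787 -0.617  0.   ]
 [ 0.003  0.003 -1.   ]]
```

```bash
python3 -m inch '[{"slide":[1,-0.25,0],"angular":[0,0.5,-0.9],"claw":1},{"slide":[1,-0.25,0],"angular":[0,0.5,-0.9],"claw":1},{"slide":[1,-0.25,0],"angular":[0,0.5,-0.9],"claw":1},{"slide":[1,-0.25,0],"angular":[0,0.5,-0.9],"claw":1},{"slide":[1,-0.25,0],"angular":[0,0.5,-0.9],"claw":1},{"slide":[1,-0.25,0],"angular":[0,0.5,-0.9],"claw":1},{"slide":[1,-0.25,0],"angular":[0,0.5,-0.9],"claw":1}]'
cat > kin.py <<'E'
import numpy as np, itertools
from scipy.spatial.transform import Rotation as R
from scipy.optimize import least_squares
def fk(q,L,s):
    h,a,b,c,oa,ob,oc,yaw=L
    Rm=R.from_euler('z',s[0]*q[0]);p=np.array([0,0,h])
    Rm=Rm*R.from_euler('y',q[1]);Rm=Rm*R.from_euler('z',s[1]*q[2]);p=p+Rm.apply([oa,0,a])
    Rm=Rm*R.from_euler('y',q[3]);Rm=Rm*R.from_euler('z',s[2]*q[4]);p=p+Rm.apply([ob,0,b])
    Rm=Rm*R.from_euler('y',q[5]);Rm=Rm*R.from_euler('z',s[3]*q[6]);p=p+Rm.apply([0,0,c])
    return p,Rm*R.from_euler('z',yaw)
E
python3 - <<'E'
from h import *; from kin import *
s=ctrl.get_state();J=[[1.157,.321,-.07,1.45,.023,1.371,-.057],[.8889,.414,-.237,1.1365,.0921,1.5987,.0094],s["joint_positions"]]
Ps=[[.27,-.591,.234],[.5017,-.4845,.3347],s["position"]];Rs=[[-3.068,-.667,.001],[2.823,1.375,.005],s["tool_rot"]]
print(np.round(J[2],4),R.from_rotvec(Rs[2]).as_matrix().round(3))
out=[]
for sg in itertools.product((-1,),(1,-1),(1,-1),(1,-1)):
  for y0 in(1.57,-1.57,0,3.1):
    def f(L):
        e=[]
        for q,p,r in zip(J,Ps,Rs):
            a,b=fk(q,L,sg);e+=list(a-p)+list(.3*(b.inv()*R.from_rotvec(r)).as_rotvec())
        return e+list(.003*np.array(L[4:6]))
    x=least_squares(f,[.35,.42,.42,.25,0,0,0,y0]);out.append((x.cost,sg,x.x.round(4)))
out.sort(key=lambda t:t[0])
for o in out[:4]:print(o)
E
```

```text
time: 2.65
position: [0.6037, -0.2515, 0.3334]
tool_rot: [-2.324, -1.91, -0.352]
ft_force: [-0.0, -0.6, 0.0]
grip_width: 0.999
grip_force: 0.0
[ 0.8119  0.3437 -0.4321  1.2746 -0.1173  1.5456  0.2104] [[ 0.18   0.978  0.107]
 [ 0.952 -0.201  0.233]
 [ 0.249  0.06  -0.967]]
(np.float64(0.0002700872224593436), (-1, -1, -1, -1), array([ 0.0352,  0.7118,  0.5057,  0.4856, -0.0899, -0.0824, -0.1989,
        1.5705]))
(np.float64(0.0002700872224593454), (-1, -1, -1, -1), array([ 0.0352,  0.7118,  0.5057,  0.4856, -0.0899, -0.0824,  0.0033,
        1.5705]))
(np.float64(0.00027008722247189764), (-1, -1, -1, -1), array([ 0.0352,  0.7118,  0.5057,  0.4856, -0.0899, -0.0824,  0.    ,
        1.5705]))
(np.float64(0.0002700872224791071), (-1, -1, -1, -1), array([ 0.0352,  0.7118,  0.5057,  0.4856, -0.0899, -0.0824,  0.    ,
        1.5705]))
```

```bash
cat >> h.py <<'E'
C0=np.array([.546,-.2215,0]);YAW=.237;XC=np.array([np.cos(YAW),np.sin(YAW),0]);YC=np.array([-np.sin(YAW),np.cos(YAW),0])
BOT=np.array([.437,.375,0])
def Rf(phi): c,s=np.cos(np.radians(phi)),np.sin(np.radians(phi));return R.from_matrix(np.array([[c,0,s],[0,-1,0],[s,0,-c]]))
def Rfinal(phi): return R.from_euler('z',YAW)*Rf(phi)
def Rstart(phi,f): return R.from_euler('z',f,degrees=True)*R.from_euler('y',90,degrees=True)*Rf(phi)
def slerp(a,b,t): return a*R.from_rotvec(t*(a.inv()*b).as_rotvec())
E
python3 - <<'E'
from h import *
s=ctrl.get_state();R0=R.from_rotvec(s["tool_rot"])
for f in(60,90,120,150,180,-150):
    Rt=Rstart(40,f);print(f,np.degrees((R0.inv()*Rt).magnitude()).round(),np.degrees((Rt.inv()*Rfinal(40)).magnitude()).round(),(R0.inv()*Rt).as_rotvec(degrees=True).round())
print(plan([.52,.0,.40],R0))
E
```

```text
60 67.0 99.0 [  9. -64.  17.]
90 65.0 112.0 [ -0. -64. -13.]
120 74.0 130.0 [-10. -60. -43.]
150 92.0 150.0 [-20. -53. -72.]
180 114.0 170.0 [ -30.  -43. -101.]
-150 138.0 168.0 [ -39.  -29. -129.]
([0.963, -0.513, -0.059], [0.0, 0.0, 0.0])
```

```bash
python3 -m inch '[{"slide":[0.96,-0.5,-0.06],"angular":[-0.1,-1,-0.4],"claw":1},{"slide":[0.96,-0.5,-0.06],"angular":[-0.1,-1,-0.4],"claw":1},{"slide":[0.96,-0.5,-0.06],"angular":[-0.1,-1,-0.4],"claw":1},{"slide":[0.96,-0.5,-0.06],"angular":[-0.1,-1,-0.4],"claw":1},{"slide":[0.96,-0.5,-0.06],"angular":[-0.1,-1,-0.4],"claw":1},{"slide":[0.96,-0.5,-0.06],"angular":[-0.1,-1,-0.4],"claw":1},{"slide":[0.96,-0.5,-0.06],"angular":[-0.1,-1,-0.4],"claw":1},{"slide":[0.96,-0.5,-0.06],"angular":[-0.1,-1,-0.4],"claw":1}]'
python3 - <<'E'
from h import *
s=ctrl.get_state();R0=R.from_rotvec(s["tool_rot"])
print(s["joint_positions"].round(4).tolist(),R0.as_matrix().round(3))
for f in(60,80,100,120):
    print(f,plan([.46,.24,.40],Rstart(40,f)))
E
```

```text
time: 3.45
position: [0.524, -0.0061, 0.4003]
tool_rot: [2.034, 2.001, -0.188]
ft_force: [-0.8, -0.5, 0.2]
grip_width: 1.002
grip_force: 0.0
[0.4369, -0.0178, -0.6693, 1.5391, 0.2982, 1.5803, -0.2408] [[ 0.032  0.994  0.103]
 [ 0.958 -0.001 -0.288]
 [-0.287  0.108 -0.952]]
60 ([0.935, -0.255, -0.309], [0.729, -1.136, 0.733])
80 ([0.935, -0.255, -0.309], [0.36, -1.122, 0.166])
100 ([0.935, -0.255, -0.309], [-0.012, -1.086, -0.398])
120 ([0.935, -0.255, -0.309], [-0.386, -1.027, -0.958])
```

```bash
python3 -m inch '[{"slide":[0.93,-0.25,-0.3],"angular":[0,-0.7,-0.3],"claw":1},{"slide":[0.93,-0.25,-0.3],"angular":[0,-0.7,-0.3],"claw":1},{"slide":[0.93,-0.25,-0.3],"angular":[0,-0.7,-0.3],"claw":1},{"slide":[0.93,-0.25,-0.3],"angular":[0,-0.7,-0.3],"claw":1},{"slide":[0.93,-0.25,-0.3],"angular":[0,-0.7,-0.3],"claw":1},{"slide":[0.93,-0.25,-0.3],"angular":[0,-0.7,-0.3],"claw":1},{"slide":[0.93,-0.25,-0.3],"angular":[0,-0.7,-0.3],"claw":1}]'
cat > fit.py <<'E'
from h import *; from kin import *
import json,sys
s=ctrl.get_state()
J=[[1.157,.321,-.07,1.45,.023,1.371,-.057],[.8889,.414,-.237,1.1365,.0921,1.5987,.0094],[.8119,.3437,-.4321,1.2746,-.1173,1.5456,.2104],[0.4369,-0.0178,-0.6693,1.5391,0.2982,1.5803,-0.2408],s["joint_positions"]]
Ps=[[.27,-.591,.234],[.5017,-.4845,.3347],[.6037,-.2515,.3334],[.524,-.0061,.4003],s["position"]];Rs=[[-3.068,-.667,.001],[2.823,1.375,.005],[-2.324,-1.91,-.352],[2.034,2.001,-.188],s["tool_rot"]]
sg=(-1,-1,-1,-1)
def f(L):
    e=[]
    for q,p,r in zip(J,Ps,Rs):
        a,b=fk(q,L,sg);e+=list(a-p)+list(.3*(b.inv()*R.from_rotvec(r)).as_rotvec())
    return e+list(.01*np.array(L[4:7]))
x=least_squares(f,[.35,.42,.42,.25,0,0,0,1.57])
print(x.x.round(4).tolist());print(np.round(np.array(f(x.x))[:-3].reshape(-1,6),3))
print(np.round(J[-1],4).tolist(),np.round(Ps[-1],3),np.round(Rs[-1],3))
json.dump(x.x.tolist(),open("L.json","w"))
E
python3 fit.py
```

```text
time: 4.15
position: [0.4616, 0.2406, 0.397]
tool_rot: [1.689, 1.924, -0.552]
ft_force: [1.3, -0.2, -0.5]
grip_width: 1.001
grip_force: 0.0
[0.2002, 0.528, 0.5124, 0.3672, -0.0204, 0.005, 0.0, 1.5706]
[[ 0.021  0.012 -0.     0.001  0.    -0.   ]
 [ 0.019  0.011  0.    -0.    -0.    -0.   ]
 [ 0.012  0.016  0.001  0.    -0.     0.   ]
 [-0.016  0.016 -0.004  0.     0.    -0.   ]
 [ 0.002 -0.001  0.002 -0.    -0.     0.   ]]
[-0.2042, 0.3501, -0.88, 1.3605, 0.7339, 2.0522, -0.8156] [0.462 0.241 0.397] [ 1.689  1.924 -0.552]
```

```bash
cat > kin.py <<'E'
import numpy as np, itertools
from scipy.spatial.transform import Rotation as R
from scipy.optimize import least_squares
LO=np.array([-2.86,-.3,-1.38,.06,-1.56,.09,-2.69]);HI=np.array([2.86,2.09,1.24,2.45,4.7,2.05,2.69])
def fk(q,L,s=None):
    h,a,b,c,oa,ob,oc,ya,yb,yc=L
    E=lambda ax,t:R.from_euler(ax,t)
    Rm=E('z',-q[0])*E('y',q[1]);p=np.array([0,0,h])
    Rm=Rm*E('z',-q[2]);p=p+Rm.apply([oa,ya,a])
    Rm=Rm*E('y',q[3])*E('z',-q[4]);p=p+Rm.apply([ob,yb,b])
    Rm=Rm*E('y',q[5]);p=p+Rm.apply([oc,yc,c])
    return p,Rm*E('z',-q[6]+np.pi/2)
E
sed -i 's/L\[4:7\]/L[4:]/; s/\[.35,.42,.42,.25,0,0,0,1.57\]/[.35,.42,.42,.25,0,0,0,0,0,0]/; s/\[:-3\]/[:-6]/; s/^sg=.*/sg=0/' fit.py; python3 fit.py
cat > ik.py <<'E'
from h import *; from kin import *; import json
L=json.load(open("L.json"))
def ik(p,Rt,q0,n=12):
    rng=np.random.default_rng(0);best=None
    for i in range(n):
        g=np.clip(q0+(rng.normal(0,.5,7) if i else 0),LO+.02,HI-.02)
        def f(q):
            a,b=fk(q,L);return np.r_[10*(a-p),3*(b.inv()*Rt).as_rotvec(),.003*(q-q0)]
        x=least_squares(f,g,bounds=(LO+.01,HI-.01))
        if best is None or x.cost<best.cost:best=x
    a,b=fk(best.x,L);return best.x,np.linalg.norm(a-p),np.degrees((b.inv()*Rt).magnitude())
if __name__=="__main__":
    q0=ctrl.get_state()["joint_positions"]
    ST=.09
    for phi in(25,35,45,55):
        p=C0+XC*(.09-ST)+[0,0,.075];Rt=Rfinal(phi)
        q,e,a=ik(p+.003*Rt.apply([0,0,1]),Rt,np.array([.6,.3,-.4,1.3,0,1.3,.5]));print("final",phi,round(e*1e3,1),round(a,1),q.round(2))
        for f in(40,70,100,130,160):
            Rt=Rstart(phi,f)
            q,e,a=ik(BOT+[0,0,ST]+.003*Rt.apply([0,0,1]),Rt,q0);print(" start",phi,f,round(e*1e3,1),round(a,1),q.round(2))
E
python3 ik.py
```

```text
[0.2364, 0.4792, 0.5186, 0.3727, -0.0006, -0.0189, 0.0138, -0.0308, 0.0033, 0.0033]
[[ 0.001  0.001 -0.     0.001  0.    -0.   ]
 [-0.001  0.002 -0.    -0.    -0.    -0.   ]
 [ 0.001 -0.002  0.     0.    -0.     0.   ]
 [ 0.    -0.    -0.     0.     0.    -0.   ]
 [ 0.001 -0.     0.    -0.    -0.    -0.   ]]
[-0.2042, 0.3501, -0.88, 1.3605, 0.7339, 2.0522, -0.8156] [0.462 0.241 0.397] [ 1.689  1.924 -0.552]
final 25 0.0 0.0 [ 0.71  0.13 -0.2   2.1  -0.46  0.64 -0.49]
 start 25 40 32.6 9.1 [-0.77  0.99  0.07  1.09 -0.07  2.04 -1.57]
 start 25 70 9.7 2.8 [-1.27  1.18  0.76  1.05 -0.07  2.04 -0.87]
 start 25 100 0.0 0.0 [-0.86  0.95 -0.38  1.27  0.82  2.04 -1.15]
 start 25 130 0.0 0.0 [-0.71  0.85 -0.74  1.65  1.23  1.94 -1.1 ]
 start 25 160 0.0 0.0 [-0.59  0.67 -0.89  2.05  1.51  1.69 -1.01]
final 35 0.0 0.0 [ 0.81  0.1  -0.22  2.2  -0.85  0.57 -0.07]
 start 35 40 8.1 2.3 [-0.78  0.98  0.08  1.05 -0.07  2.04 -1.57]
 start 35 70 0.0 0.0 [-0.83  0.96 -0.14  1.08  0.36  2.04 -1.32]
 start 35 100 0.0 0.0 [-0.64  0.92 -0.7   1.34  0.9   2.02 -1.25]
 start 35 130 0.0 0.0 [-0.61  0.76 -0.82  
[... 167 characters left out ...]
 0.0 [-0.41  0.95 -0.61  1.12  0.29  1.97 -1.87]
 start 45 70 0.0 0.0 [-0.52  0.92 -0.67  1.2   0.58  1.98 -1.54]
 start 45 100 0.0 0.0 [-0.55  0.82 -0.76  1.42  0.85  1.88 -1.24]
 start 45 130 0.0 0.0 [-0.49  0.68 -0.89  1.72  1.07  1.69 -0.99]
 start 45 160 0.0 0.0 [-0.3   0.48 -1.06  2.04  1.25  1.38 -0.74]
final 55 0.0 0.0 [ 1.47  0.24 -0.75  2.35 -1.55  0.61  0.8 ]
 start 55 40 0.0 0.0 [-0.35  0.82 -0.64  1.27  0.3   1.79 -1.87]
 start 55 70 0.0 0.0 [-0.43  0.8  -0.72  1.33  0.56  1.81 -1.54]
 start 55 100 0.0 0.0 [-0.44  0.73 -0.82  1.51  0.78  1.73 -1.22]
 start 55 130 0.0 0.0 [-0.36  0.6  -0.95  1.75  0.96  1.55 -0.91]
 start 55 160 0.0 0.0 [-0.15  0.43 -1.13  2.01  1.08  1.25 -0.56]
```

```bash
python3 - <<'E'
from ik import *
P,_,_=world(ctrl.get_image("scene"))
m=(P[:,2]>.01)&(P[:,2]<.6)&(P[:,1]>.42)&(P[:,0]>.0)&(P[:,0]<.8)&(P[:,1]<1)
Q=P[m];print(len(Q),Q.min(0).round(2),np.percentile(Q,[1,5,50],axis=0).round(2))
phi,f,ST=35,120,.08
Rt=Rstart(phi,f);zt=Rt.apply([0,0,1]);g=BOT+[0,0,ST]+.003*zt
q0=ctrl.get_state()["joint_positions"]
for d,dz in((.12,.2),(.12,0),(.0,0)):
    p=g-d*zt+[0,0,dz];q,e,a=ik(p,Rt,q0);print(p.round(3),round(e*1e3,1),q.round(2),plan(p,Rt))
E
```

```text
18125 [0.25 0.42 0.01] [[0.28 0.64 0.03]
 [0.32 0.65 0.11]
 [0.61 0.73 0.26]]
[0.389 0.458 0.347] 0.0 [-1.23  0.57 -0.06  1.18  0.76  2.04 -0.65] ([0.834, -0.176, -0.411], [-0.493, -0.533, -0.554])
[0.389 0.458 0.147] 0.0 [-0.79  0.85 -0.77  1.36  1.03  2.04 -1.08] ([1.33, -0.203, 0.216], [-0.493, -0.533, -0.554])
[0.438 0.373 0.078] 0.0 [-0.63  0.83 -0.77  1.57  1.08  1.88 -1.13] ([1.219, -0.065, 0.662], [-0.493, -0.533, -0.554])
```

```bash
python3 - <<'E'
from ik import *
q0=ctrl.get_state()["joint_positions"]
phi,ST=35,.08
for f in(140,150,160):
  Rt=Rstart(phi,f);zt=Rt.apply([0,0,1]);g=BOT+[0,0,ST]+.003*zt
  for d,dz in((.08,.2),(.08,0),(.0,0)):
    p=g-d*zt+[0,0,dz];q,e,a=ik(p,Rt,q0);w=p-.37*zt;print(f,p.round(3),'wrist',w.round(2),round(e*1e3,1),q.round(2),plan(p,Rt))
E
```

```text
140 [0.389 0.416 0.324] wrist [0.16 0.61 0.54] 0.0 [-0.6   0.47 -0.98  1.57  1.1   1.98 -0.7 ] ([0.759, -0.204, -0.235], [-0.981, -0.503, -1.011])
140 [0.389 0.416 0.124] wrist [0.16 0.61 0.34] 0.0 [-0.67  0.7  -0.89  1.73  1.17  1.83 -1.01] ([1.255, -0.232, 0.391], [-0.981, -0.503, -1.011])
140 [0.439 0.373 0.078] wrist [0.21 0.57 0.29] 0.0 [-0.58  0.72 -0.86  1.81  1.24  1.73 -1.02] ([1.221, -0.062, 0.661], [-0.981, -0.503, -1.011])
150 [0.382 0.407 0.324] wrist [0.12 0.56 0.54] 0.0 [-0.5   0.35 -1.07  1.72  1.1   1.84 -0.61] ([0.733, -0.234, -0.216], [-1.225, -0.484, -1.239])
150 [0.382 0.407 0.124] wrist [0.12 0.56 0.34] 0.0 [-0.62  0.62 -0.96  1.88  1.22  1.73 -0.96] ([1.229, -0.261, 0.41], [-1.225, -0.484, -1.239])
150 [0.439 0.374 0.078] wrist [0.18 0.53 0.29] 0.0 [-0.53  0.66 -0.91  1.93  1.32  1.64 -0.96] ([1.222, -0.061, 0.66], [-1.225, -0.484, -1.239])
160 [0.378 0.397 0.324] wrist [0.09 0.5  0.54] 0.0 [-0.36  0.16 -1.14  1.86  1.04  1.62 -0.48] ([0.703, -0.258, -0.194], [-1.47, -0.462, -1.466])
160 [0.378 0.397 0.124] wrist [0.09 0.5  0.34] 0.0 [-0.54  0.53 -1.04  2.03  1.28  1.62 -0.9 ] ([1.2, -0.285, 0.433], [-1.47, -0.462, -1.466])
160 [0.439 0.374 0.078] wrist [0.15 0.48 0.29] 0.0 [-0.46  0.59 -0.97  2.06  1.4   1.54 -0.91] ([1.223, -0.06, 0.659], [-1.47, -0.462, -1.466])
```

```bash
python3 -m inch '[{"slide":[0.75,-0.2,-0.23],"angular":[-0.98,-0.5,-1],"claw":1},{"slide":[0.75,-0.2,-0.23],"angular":[-0.98,-0.5,-1],"claw":1},{"slide":[0.75,-0.2,-0.23],"angular":[-0.98,-0.5,-1],"claw":1},{"slide":[0.75,-0.2,-0.23],"angular":[-0.98,-0.5,-1],"claw":1},{"slide":[0.75,-0.2,-0.23],"angular":[-0.98,-0.5,-1],"claw":1},{"slide":[0.75,-0.2,-0.23],"angular":[-0.98,-0.5,-1],"claw":1},{"slide":[0.75,-0.2,-0.23],"angular":[-0.98,-0.5,-1],"claw":1},{"slide":[0.75,-0.2,-0.23],"angular":[-0.98,-0.5,-1],"claw":1},{"slide":[0.75,-0.2,-0.23],"angular":[-0.98,-0.5,-1],"claw":1}]'
cat > go.py <<'E'
from ik import *
Rt=Rstart(35,142);zt=Rt.apply([0,0,1]);g=BOT+[0,0,.08]+.003*zt
for d in(.08,0): print((g-d*zt).round(3),plan(g-d*zt,Rt))
s=ctrl.get_state();R0=R.from_rotvec(s["tool_rot"]);print(s["joint_positions"].round(2),s["position"].round(4),R0.as_matrix().round(3), "d_bottle tool",R0.inv().apply(BOT+[0,0,.08]-s["position"]).round(4))
E
python3 go.py
```

```text
time: 5.1
position: [0.3902, 0.4136, 0.3273]
tool_rot: [0.769, 2.072, -0.387]
ft_force: [0.9, 0.7, 0.4]
grip_width: 1.004
grip_force: 0.0
[0.387 0.414 0.124] ([0.67, -0.015, 0.459], [-0.056, -0.002, -0.062])
[0.439 0.373 0.078] ([0.67, -0.006, 0.779], [-0.056, -0.002, -0.062])
[-0.61  0.47 -0.96  1.57  1.1   1.97 -0.71] [0.3902 0.4136 0.3273] [[-0.432  0.649  0.627]
 [ 0.379  0.761 -0.526]
 [-0.818  0.01  -0.575]] d_bottle tool [ 0.1675 -0.0015  0.1917]
```

```bash
python3 -m inch '[{"slide":[0.2,-0.006,0.14],"angular":[-0.05,0,-0.06],"claw":1},{"slide":[0.4,-0.006,0.28],"angular":[-0.05,0,-0.06],"claw":1},{"slide":[0.56,-0.006,0.4],"angular":[-0.05,0,-0.06],"claw":1},{"slide":[0.67,-0.006,0.46],"angular":[-0.05,0,-0.06],"claw":1},{"slide":[0.67,-0.006,0.54],"angular":[-0.05,0,-0.06],"claw":1},{"slide":[0.67,-0.006,0.62],"angular":[-0.05,0,-0.06],"claw":1},{"slide":[0.67,-0.006,0.7],"angular":[-0.05,0,-0.06],"claw":1},{"slide":[0.67,-0.006,0.78],"angular":[-0.05,0,-0.06],"claw":1},{"slide":[0.67,-0.006,0.78],"angular":[-0.05,0,-0.06],"claw":1}]'; python3 go.py
python3 - <<'E'
from h import *
cv2.imwrite("pics/w1.png",ctrl.get_image("wrist")["color"][:,:,::-1])
E
```

```text
time: 6.0
position: [0.4392, 0.3714, 0.0771]
tool_rot: [0.717, 2.086, -0.379]
ft_force: [0.4, -0.6, -0.3]
grip_width: 0.999
grip_force: 0.0
[0.387 0.414 0.124] ([-0.001, 0.005, -0.328], [-0.006, 0.003, 0.005])
[0.439 0.373 0.078] ([-0.0, 0.006, -0.008], [-0.006, 0.003, 0.005])
[-0.58  0.71 -0.84  1.83  1.26  1.69 -1.  ] [0.4392 0.3714 0.0771] [[-0.452  0.617  0.644]
 [ 0.35   0.787 -0.507]
 [-0.82  -0.004 -0.572]] d_bottle tool [-0.0001  0.0014 -0.0049]
```

View pics/w1.png

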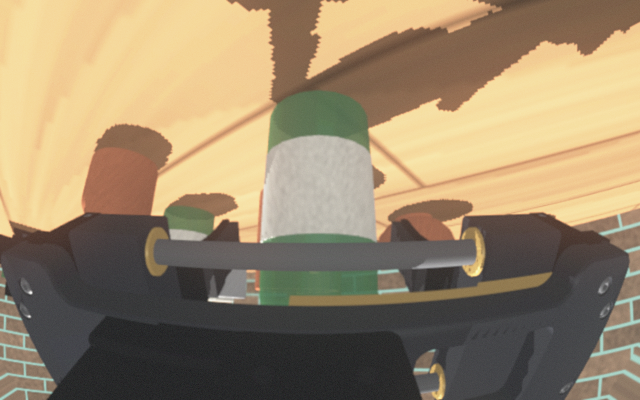

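The wrist view shows the bottle at about (320,200), centred between the two fingers at columns 225 and 410. I'll close on it.

```bash
python3 -m inch '[{"slide":[0,0,0],"angular":[0,0,0],"claw":-0.3},{"slide":[0,0,0],"angular":[0,0,0],"claw":-0.3},{"slide":[0,0,0],"angular":[0,0,0],"claw":-0.3},{"slide":[0,0,0],"angular":[0,0,0],"claw":-0.3},{"slide":[0,0,0],"angular":[0,0,0],"claw":-0.3},{"slide":[0,0,0],"angular":[0,0,0],"claw":-0.3}]' 45
python3 - <<'E'
from ik import *
s=ctrl.get_state();q0=s["joint_positions"];p0=s["position"];R0=R.from_rotvec(s["tool_rot"])
print(p0.round(4),"bottle(tool)",R0.inv().apply(BOT+[0,0,.08]-p0).round(4))
Rt=Rfinal(35);pf=C0+XC*(.0)+[0,0,.075]+.003*Rt.apply([0,0,1])
print("total",(R0.inv()*Rt).as_rotvec(degrees=True).round(1))
# path: lift, then via arc over clear
W=[(.42,.36,.30,0),(.38,.33,.40,.15),(.45,.2,.45,.35),(.5,.02,.45,.6),(.52,-.12,.42,.8),(.5,-.23,.35,1)]
q=q0
for x,y,z,t in W:
    r=slerp(R0,Rt,t);q,e,a=ik(np.array([x,y,z]),r,q,6);print((x,y,z,t),round(e*1e3,1),round(a,1),q.round(2))
E
```

```text
time: 6.65
position: [0.4362, 0.3757, 0.0771]
tool_rot: [0.711, 2.09, -0.373]
ft_force: [0.9, 2.1, 0.7]
grip_width: 0.679
grip_force: 45.0
[0.4362 0.3757 0.0771] bottle(tool) [-0.0029 -0.0001 -0.0008]
total [ 23.6  46.5 134.7]
(0.42, 0.36, 0.3, 0) 0.0 0.0 [-0.48  0.34 -0.96  1.74  1.07  1.81 -0.65]
(0.38, 0.33, 0.4, 0.15) 0.0 0.0 [-0.4   0.12 -0.94  1.64  0.83  1.83 -0.77]
(0.45, 0.2, 0.45, 0.35) 0.0 0.0 [-0.23 -0.16 -0.6   1.66  0.56  1.57 -0.73]
(0.5, 0.02, 0.45, 0.6) 3.8 0.9 [-0.26 -0.29 -0.04  1.71  0.3   1.36 -0.78]
(0.52, -0.12, 0.42, 0.8) 0.4 0.1 [ 0.32 -0.29 -0.05  1.78 -0.14  1.18 -0.6 ]
(0.5, -0.23, 0.35, 1) 0.0 0.0 [ 0.44 -0.22  0.21  1.91 -0.47  1.09 -0.54]
```

```bash
cat > nxt.py <<'E'
from ik import *; import sys
x=list(map(float,sys.argv[1:5]));s=ctrl.get_state();R0=R.from_rotvec(s["tool_rot"])
phi=float(sys.argv[5]) if len(sys.argv)>5 else 35
Rt=slerp(R0,Rfinal(phi),x[3]);print(plan(x[:3],Rt));q,e,a=ik(np.array(x[:3]),Rt,s["joint_positions"],4);print(round(e*1e3,1),round(a,1),q.round(2))
E
python3 nxt.py .43 .37 .34 0
```

```text
([-0.857, -0.036, -0.609], [0.0, 0.0, 0.0])
0.0 0.0 [-0.48  0.34 -0.96  1.66  1.08  1.85 -0.57]
```

```bash
python3 -m inch '[{"slide":[-0.05,0,-0.03],"angular":[0,0,0],"claw":-0.3},{"slide":[-0.15,0,-0.1],"angular":[0,0,0],"claw":-0.3},{"slide":[-0.3,-0.01,-0.2],"angular":[0,0,0],"claw":-0.3},{"slide":[-0.45,-0.02,-0.31],"angular":[0,0,0],"claw":-0.3},{"slide":[-0.6,-0.03,-0.42],"angular":[0,0,0],"claw":-0.3},{"slide":[-0.74,-0.03,-0.52],"angular":[0,0,0],"claw":-0.3},{"slide":[-0.86,-0.03,-0.6],"angular":[0,0,0],"claw":-0.3},{"slide":[-0.86,-0.03,-0.6],"angular":[0,0,0],"claw":-0.3}]'; python3 nxt.py .45 .2 .37 .25
```

```text
time: 7.45
position: [0.4324, 0.37, 0.3442]
tool_rot: [0.717, 2.088, -0.367]
ft_force: [-0.3, 0.1, -6.0]
grip_width: 0.68
grip_force: 45.0
([-0.358, -0.494, 0.326], [0.198, 0.385, 1.12])
0.0 0.0 [-0.28 -0.14 -0.64  1.83  0.66  1.49 -0.69]
```

```bash
python3 -m inch '[{"slide":[-0.07,-0.1,0.06],"angular":[0.03,0.06,0.18],"claw":-0.3},{"slide":[-0.14,-0.2,0.13],"angular":[0.07,0.13,0.4],"claw":-0.3},{"slide":[-0.21,-0.3,0.2],"angular":[0.11,0.2,0.6],"claw":-0.3},{"slide":[-0.28,-0.4,0.26],"angular":[0.14,0.27,0.8],"claw":-0.3},{"slide":[-0.36,-0.49,0.33],"angular":[0.17,0.34,0.99],"claw":-0.3},{"slide":[-0.36,-0.49,0.33],"angular":[0.17,0.34,0.99],"claw":-0.3}]'; python3 nxt.py .52 .03 .37 .28
```

```text
time: 8.05
position: [0.4524, 0.1917, 0.3662]
tool_rot: [1.352, 1.953, -0.124]
ft_force: [1.1, -0.8, -5.7]
grip_width: 0.686
grip_force: 45.0
([-0.551, -0.052, 0.43], [0.174, 0.344, 0.973])
0.0 0.0 [ 0.12 -0.28 -0.45  1.88  0.38  1.2  -0.55]
```

```bash
python3 - <<'E'
from h import *
im=ctrl.get_image("scene");cv2.imwrite("pics/s2.png",im["color"][:,:,::-1])
E
```

```text
(no output)
```

View pics/s2.png

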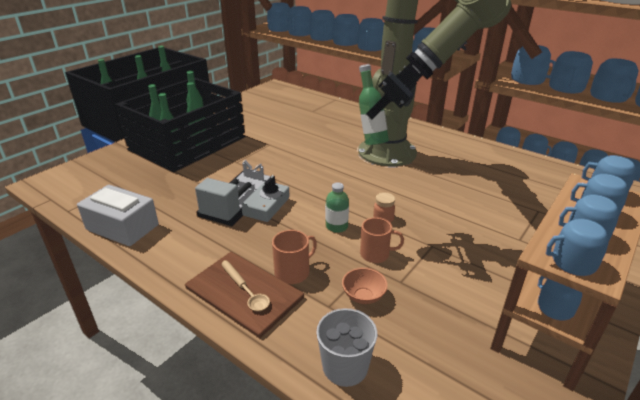

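The bottle is held firmly and is near upright at (370,110), with everything else undisturbed. I'll carry on.

```bash
python3 -m inch '[{"slide":[-0.1,-0.01,0.08],"angular":[0.03,0.06,0.18],"claw":-0.3},{"slide":[-0.21,-0.02,0.16],"angular":[0.07,0.13,0.4],"claw":-0.3},{"slide":[-0.32,-0.03,0.25],"angular":[0.11,0.2,0.6],"claw":-0.3},{"slide":[-0.43,-0.04,0.34],"angular":[0.14,0.27,0.8],"claw":-0.3},{"slide":[-0.55,-0.05,0.43],"angular":[0.17,0.34,0.97],"claw":-0.3},{"slide":[-0.55,-0.05,0.43],"angular":[0.17,0.34,0.97],"claw":-0.3}]'; python3 nxt.py .53 -.13 .35 .4
```

```text
time: 8.7
position: [0.5219, 0.0312, 0.3662]
tool_rot: [1.932, 1.702, 0.154]
ft_force: [-0.3, 0.9, -5.8]
grip_width: 0.679
grip_force: 45.0
([-0.585, 0.025, 0.279], [0.175, 0.356, 1.004])
0.0 0.0 [ 0.24 -0.27 -0.07  1.89  0.04  1.06 -0.45]
```

```bash
python3 -m inch '[{"slide":[-0.1,0,0.05],"angular":[0.03,0.06,0.18],"claw":-0.3},{"slide":[-0.21,0.01,0.1],"angular":[0.07,0.13,0.4],"claw":-0.3},{"slide":[-0.33,0.015,0.16],"angular":[0.11,0.2,0.6],"claw":-0.3},{"slide":[-0.46,0.02,0.22],"angular":[0.14,0.27,0.8],"claw":-0.3},{"slide":[-0.58,0.025,0.28],"angular":[0.17,0.35,1],"claw":-0.3},{"slide":[-0.58,0.025,0.28],"angular":[0.17,0.35,1],"claw":-0.3}]'; python3 nxt.py .53 -.225 .32 .66
```

```text
time: 9.3
position: [0.5299, -0.1276, 0.3475]
tool_rot: [2.462, 1.289, 0.466]
ft_force: [-0.6, -0.1, -5.7]
grip_width: 0.685
grip_force: 45.0
([-0.339, 0.164, 0.15], [0.174, 0.356, 0.999])
0.0 0.0 [ 0.28 -0.17  0.24  1.89 -0.32  1.01 -0.44]
```

```bash
python3 -m inch '[{"slide":[-0.06,0.03,0.02],"angular":[0.03,0.06,0.18],"claw":-0.3},{"slide":[-0.13,0.06,0.05],"angular":[0.07,0.13,0.4],"claw":-0.3},{"slide":[-0.2,0.1,0.08],"angular":[0.11,0.2,0.6],"claw":-0.3},{"slide":[-0.27,0.13,0.12],"angular":[0.14,0.27,0.8],"claw":-0.3},{"slide":[-0.34,0.16,0.15],"angular":[0.17,0.35,1],"claw":-0.3},{"slide":[-0.34,0.16,0.15],"angular":[0.17,0.35,1],"claw":-0.3}]'; python3 nxt.py .52 -.23 .26 1
```

```text
time: 9.9
position: [0.5303, -0.221, 0.3183]
tool_rot: [2.884, 0.724, 0.789]
ft_force: [0.1, -0.9, -6.0]
grip_width: 0.68
grip_force: 45.0
([-0.156, -0.028, 0.18], [0.087, 0.188, 0.522])
0.0 0.0 [ 0.29 -0.15  0.34  2.03 -0.52  0.91 -0.45]
```

```bash
python3 -m inch '[{"slide":[-0.05,-0.01,0.06],"angular":[0.03,0.06,0.17],"claw":-0.3},{"slide":[-0.1,-0.02,0.12],"angular":[0.06,0.12,0.35],"claw":-0.3},{"slide":[-0.16,-0.03,0.18],"angular":[0.09,0.19,0.52],"claw":-0.3},{"slide":[-0.16,-0.03,0.18],"angular":[0.09,0.19,0.52],"claw":-0.3},{"slide":[-0.16,-0.03,0.18],"angular":[0.09,0.19,0.52],"claw":-0.3}]'
cat > meas.py <<'E'
from h import *
from scipy.optimize import least_squares
s=ctrl.get_state();R0=R.from_rotvec(s["tool_rot"]);p0=s["position"]
print(p0.round(4),R0.as_matrix().round(3))
ax0=Rf(35).inv().apply([-1,0,0]) # cap dir in tool frame nominal
for n in("top","scene"):
    im=ctrl.get_image(n);o=ctrl.outline_of("bottle",n)
    if not o: print(n,"none");continue
    cv2.imwrite(f"pics/m_{n}.png",im["color"][:,:,::-1])
    for r in o[:2]:
        m=cv2.erode(r["mask"].astype(np.uint8),np.ones((2,2)))>0
        P,u,v=world(im,m);rel=R0.inv().apply(P-p0)
        t=rel@ax0;print(n,round(r["confidence"],2),np.round(r["bbox"]),len(P),"t range",np.percentile(t,[1,99]).round(3))
        if abs(np.median(t))>.15: continue
        def f(c,full=False):
            a=R0.apply(ax0)+c[2]*np.array([-np.sin(YAW),np.cos(YAW),0])+c[3]*np.array([0,0,1]);a/=np.linalg.norm(a)
            base=p0+R0.apply(-.08*ax0)+c[0]*YC+c[1]*np.array([0,0,1])+c[4]*a
            d=P-base;h=d@a;rad=np.linalg.norm(d-np.outer(h,a),axis=1)
            prof=np.interp(h,[0,.105,.14,.195],[.03,.03,.013,.013])
            e=rad-prof
            e=np.where(h<0,np.hypot(h,np.maximum(rad-.03,0)),e);e=np.where(h>.195,h-.195,e)
            return (base,a) if full else e
        x=least_squares(f,[0,0,0,0,0],loss='soft_l1',f_scale=.002);b,a=f(x.x,True)
        Rc=R.from_euler('z',YAW)
        print("  base chiller",Rc.inv().apply(b-C0).round(4),"axis chiller",Rc.inv().apply(a).round(4),"rms",np.sqrt(np.median(x.fun**2)).round(4),"base in tool",R0.inv().apply(b-p0).round(4),"axis tool",R0.inv().apply(a).round(3))
E
python3 meas.py
```

```text
time: 10.4
position: [0.5227, -0.2252, 0.2633]
tool_rot: [-2.903, -0.363, -0.926]
ft_force: [0.6, -0.7, -5.0]
grip_width: 0.681
grip_force: 45.0
[ 0.5227 -0.2252  0.2633] [[ 0.79   0.246  0.562]
 [ 0.202 -0.969  0.14 ]
 [ 0.579  0.003 -0.816]]
top none
scene 0.92 [242. 120.  45.  30.] 576 t range [-0.082  0.026]
  base chiller [0.0566 0.0022 0.264 ] axis chiller [-0.9999 -0.0111 -0.0063] rms 0.0017 base in tool [0.0657 0.0005 0.0458] axis tool [-0.819  0.    -0.574]
```

```bash
cat > tgt.py <<'E'
from ik import *; import sys
x=np.array(list(map(float,sys.argv[1:4])));s=ctrl.get_state();R0=R.from_rotvec(s["tool_rot"])
Rt=Rfinal(35);BT=np.array([.0657,.0005,.0458]);Rc=R.from_euler('z',YAW)
p=C0+Rc.apply(x)-Rt.apply(BT);print("now base chiller",Rc.inv().apply(s["position"]+R0.apply(BT)-C0).round(4),"F chiller",Rc.inv().apply(s["ft_force"]).round(1));print(plan(p,Rt))
E
python3 tgt.py .07 0 .12
```

```text
now base chiller [0.0577 0.0007 0.2678] F chiller [ 0.8  0.4 -5.2]
([-0.303, -0.003, 0.506], [-0.001, -0.022, 0.022])
```

```bash
python3 -m inch '[{"slide":[-0.05,0,0.09],"angular":[0,-0.02,0.02],"claw":-0.3},{"slide":[-0.12,0,0.21],"angular":[0,-0.02,0.02],"claw":-0.3},{"slide":[-0.19,0,0.33],"angular":[0,-0.02,0.02],"claw":-0.3},{"slide":[-0.26,0,0.43],"angular":[0,-0.02,0.02],"claw":-0.3},{"slide":[-0.3,0,0.5],"angular":[0,-0.02,0.02],"claw":-0.3},{"slide":[-0.3,0,0.5],"angular":[0,-0.02,0.02],"claw":-0.3},{"slide":[-0.3,0,0.5],"angular":[0,-0.02,0.02],"claw":-0.3}]'; python3 meas.py; python3 tgt.py .08 0 .08
```

```text
time: 11.3
position: [0.5357, -0.2248, 0.121]
tool_rot: [-2.908, -0.344, -0.919]
ft_force: [0.8, 0.3, -4.2]
grip_width: 0.685
grip_force: 45.0
[ 0.5357 -0.2248  0.121 ] [[ 0.796  0.234  0.558]
 [ 0.191 -0.972  0.135]
 [ 0.575 -0.001 -0.818]]
top 0.75 [434. 194.  38.  47.] 1059 t range [-0.073  0.031]
  base chiller [0.0641 0.0005 0.1201] axis chiller [-1.      0.0033  0.006 ] rms 0.0011 base in tool [ 0.0608 -0.0014  0.0438] axis tool [-0.815 -0.002 -0.58 ]
scene 0.95 [244. 162.  45.  34.] 550 t range [-0.081  0.055]
  base chiller [ 0.0698 -0.004   0.121 ] axis chiller [-0.9996  0.027  -0.0059] rms 0.0019 base in tool [0.0659 0.0031 0.0463] axis tool [-0.822 -0.026 -0.57 ]
now base chiller [ 0.0693 -0.0021  0.1226] F chiller [-0.2  0.6 -5. ]
([-0.062, -0.008, 0.163], [0.002, -0.006, -0.003])
```

```bash
python3 - <<'E'
import cv2
a=cv2.imread("pics/m_scene.png")[110:260,150:350];b=cv2.imread("pics/m_top.png")
cv2.imwrite("pics/m2.png",cv2.resize(a,None,fx=4,fy=4,interpolation=cv2.INTER_CUBIC))
E
```

```text
(no output)
```

View pics/m2.png

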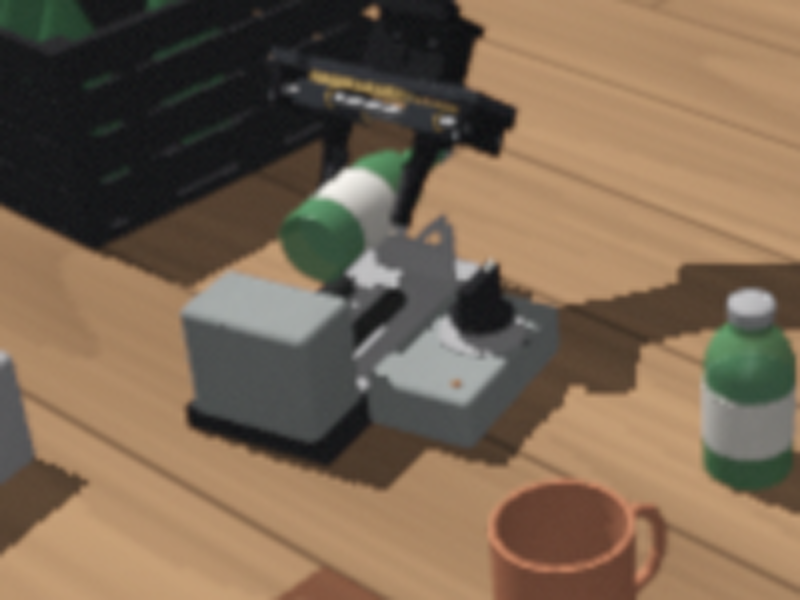

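The bottle is level above the cradle with its base at (320,240), just short of the housing. I'll lower it to a few mm above the rollers.

```bash
python3 -m inch '[{"slide":[-0.015,-0.004,0.04],"angular":[0,0,0],"claw":-0.3},{"slide":[-0.03,-0.008,0.08],"angular":[0,0,0],"claw":-0.3},{"slide":[-0.045,-0.008,0.12],"angular":[0,0,0],"claw":-0.3},{"slide":[-0.06,-0.008,0.145],"angular":[0,0,0],"claw":-0.3},{"slide":[-0.06,-0.008,0.15],"angular":[0,0,0],"claw":-0.3},{"slide":[-0.06,-0.008,0.15],"angular":[0,0,0],"claw":-0.3}]'; python3 meas.py; python3 tgt.py .08 0 .075
```

```text
time: 12.1
position: [0.5435, -0.221, 0.0811]
tool_rot: [-2.909, -0.342, -0.918]
ft_force: [0.5, -0.4, -5.2]
grip_width: 0.682
grip_force: 45.0
[ 0.5435 -0.221   0.0811] [[ 0.796  0.233  0.558]
 [ 0.189 -0.973  0.135]
 [ 0.574 -0.002 -0.819]]
top 0.7 [428. 191.  30.  48.] 947 t range [-0.072  0.031]
  base chiller [0.0744 0.002  0.0803] axis chiller [-0.9999  0.012   0.0049] rms 0.0011 base in tool [ 0.0623 -0.0011  0.0448] axis tool [-0.816 -0.01  -0.578]
top 0.64 [220. 208.  42.  36.] 1003 t range [-0.141 -0.067]
  base chiller [0.1417 0.4841 0.0167] axis chiller [-0.8031  0.1945  0.5633] rms 0.0089 base in tool [ 0.0794 -0.4832  0.1356] axis tool [-0.334 -0.194 -0.922]
scene 0.65 [239. 172.  34.  30.] 383 t range [-0.08   0.038]
  base chiller [0.0759 0.0019 0.0766] axis chiller [-0.999  -0.0151  0.0424] rms 0.0018 base in tool [ 0.0615 -0.001   0.0487] axis tool [-0.793  0.017 -0.609]
now base chiller [0.0778 0.0006 0.0814] F chiller [ 0.  -0.6 -5.6]
([-0.007, 0.003, 0.026], [-0.001, -0.002, -0.005])
```

```bash
python3 -m inch '[{"slide":[-0.003,0,0.004],"angular":[0,0,0],"claw":-0.3},{"slide":[-0.006,0,0.008],"angular":[0,0,0],"claw":-0.3},{"slide":[-0.009,0,0.012],"angular":[0,0,0],"claw":-0.3},{"slide":[-0.012,0,0.016],"angular":[0,0,0],"claw":-0.3},{"slide":[-0.012,0,0.016],"angular":[0,0,0],"claw":-0.3}]'; python3 tgt.py .092 0 .075
```

```text
time: 12.8
position: [0.5447, -0.2228, 0.0777]
tool_rot: [-2.91, -0.34, -0.924]
ft_force: [0.8, -4.7, 4.9]
grip_width: 0.685
grip_force: 45.0
now base chiller [ 0.0785 -0.0018  0.0781] F chiller [-0.3 -4.7  4.9]
([0.038, -0.006, 0.04], [0.006, -0.007, -0.006])
```

```bash
python3 -m inch '[{"slide":[0.002,0.006,-0.003],"angular":[0,0,0],"claw":-0.3},{"slide":[0.009,0.006,0.002],"angular":[0,0,0],"claw":-0.3},{"slide":[0.015,0.006,0.006],"angular":[0,0,0],"claw":-0.3},{"slide":[0.022,0.006,0.011],"angular":[0,0,0],"claw":-0.3},{"slide":[0.028,0.006,0.016],"angular":[0,0,0],"claw":-0.3},{"slide":[0.032,0.006,0.018],"angular":[0,0,0],"claw":-0.3},{"slide":[0.032,0.006,0.018],"angular":[0,0,0],"claw":-0.3}]'; python3 tgt.py .092 0 .075
```

```text
time: 13.5
position: [0.5512, -0.2221, 0.0768]
tool_rot: [-2.911, -0.343, -0.917]
ft_force: [-9.4, -5.4, 10.0]
grip_width: 0.68
grip_force: 45.0
now base chiller [ 0.085  -0.0025  0.0769] F chiller [-10.4  -3.   10. ]
([0.018, -0.009, 0.022], [0.003, 0.001, -0.004])
```

```bash
python3 -m inch '[{"slide":[0.003,0.002,-0.004],"angular":[0,0,0],"claw":-0.3},{"slide":[0.003,0.002,-0.004],"angular":[0,0,0],"claw":-0.3},{"slide":[0.003,0.002,-0.004],"angular":[0,0,0],"claw":-0.3}]'; python3 tgt.py .092 0 .075;  python3 meas.py
```

```text
time: 13.8
position: [0.5513, -0.222, 0.077]
tool_rot: [-2.911, -0.343, -0.915]
ft_force: [-3.6, -5.7, 2.2]
grip_width: 0.679
grip_force: 44.9
now base chiller [ 0.0851 -0.0024  0.0771] F chiller [-4.8 -4.7  2.2]
([0.018, -0.009, 0.023], [0.002, 0.003, -0.005])
[ 0.5513 -0.222   0.077 ] [[ 0.798  0.232  0.557]
 [ 0.19  -0.973  0.133]
 [ 0.572 -0.001 -0.82 ]]
top 0.83 [428. 188.  33.  49.] 942 t range [-0.073  0.031]
  base chiller [ 0.0789 -0.0007  0.0756] axis chiller [-0.9998  0.0121  0.0131] rms 0.0012 base in tool [ 0.0598 -0.0012  0.0435] axis tool [-0.812 -0.01  -0.583]
scene 0.96 [237. 175.  28.  22.] 325 t range [-0.08   0.025]
  base chiller [ 0.0851 -0.0014  0.0737] axis chiller [-0.9995 -0.0214  0.0233] rms 0.0013 base in tool [ 0.0637 -0.0005  0.0486] axis tool [-0.806  0.024 -0.591]
```

```bash
python3 -m inch '[{"slide":[0.003,0.002,0],"angular":[0,0,0],"claw":-0.3},{"slide":[0.006,0.002,0.002],"angular":[0,0,0],"claw":-0.3},{"slide":[0.0075,0.002,0.003],"angular":[0,0,0],"claw":-0.3},{"slide":[0.0075,0.002,0.003],"angular":[0,0,0],"claw":-0.3}]'; python3 tgt.py .092 0 .075
```

```text
time: 14.4
position: [0.5529, -0.2215, 0.0771]
tool_rot: [-2.91, -0.342, -0.914]
ft_force: [-4.7, -5.0, 2.5]
grip_width: 0.682
grip_force: 45.0
now base chiller [ 0.0867 -0.0023  0.0771] F chiller [-5.7 -3.8  2.5]
([0.012, -0.009, 0.019], [-0.0, 0.004, -0.006])
```

```bash
python3 -m inch '[{"slide":[0.004,0.002,0.001],"angular":[0,0,0],"claw":-0.3},{"slide":[0.0075,0.002,0.003],"angular":[0,0,0],"claw":-0.3},{"slide":[0.0075,0.002,0.003],"angular":[0,0,0],"claw":-0.3}]'; python3 tgt.py .092 0 .075
```

```text
time: 14.7
position: [0.5548, -0.221, 0.0771]
tool_rot: [-2.91, -0.342, -0.913]
ft_force: [-2.9, -5.2, 0.6]
grip_width: 0.682
grip_force: 45.0
now base chiller [ 0.0887 -0.0023  0.0771] F chiller [-4.  -4.4  0.6]
([0.005, -0.008, 0.015], [-0.002, 0.005, -0.006])
```

```bash
python3 -m inch '[{"slide":[0.0035,0.002,0.002],"angular":[0,0,0],"claw":-0.3},{"slide":[0.007,0.002,0.004],"angular":[0,0,0],"claw":-0.3},{"slide":[0.007,0.002,0.004],"angular":[0,0,0],"claw":-0.3}]'; python3 tgt.py .092 0 .075
```

```text
time: 15.0
position: [0.5568, -0.2206, 0.0771]
tool_rot: [-2.909, -0.343, -0.912]
ft_force: [-3.2, -4.9, -0.8]
grip_width: 0.681
grip_force: 45.0
now base chiller [ 0.0908 -0.0023  0.0771] F chiller [-4.2 -4.  -0.8]
([-0.001, -0.009, 0.01], [-0.003, 0.005, -0.006])
```

```bash
python3 -m inch '[{"slide":[0.0035,0.004,0.002],"angular":[0,0,0],"claw":-0.3},{"slide":[0.007,0.004,0.005],"angular":[0,0,0],"claw":-0.3},{"slide":[0.007,0.004,0.005],"angular":[0,0,0],"claw":-0.3}]'; python3 tgt.py .092 0 .075
```

```text
time: 15.3
position: [0.5591, -0.2202, 0.0771]
tool_rot: [-2.908, -0.344, -0.912]
ft_force: [-5.9, -3.1, -1.8]
grip_width: 0.68
grip_force: 45.0
now base chiller [ 0.0931 -0.0024  0.077 ] F chiller [-6.4 -1.6 -1.8]
([-0.009, -0.009, 0.005], [-0.006, 0.005, -0.005])
```

```bash
python3 -m inch '[{"slide":[0.0035,0.001,0.0025],"angular":[0,0,0],"claw":-0.3},{"slide":[0.0035,0.001,0.0025],"angular":[0,0,0],"claw":-0.3},{"slide":[0.0035,0.001,0.0025],"angular":[0,0,0],"claw":-0.3}]'; python3 tgt.py .092 0 .075;python3 meas.py
```

```text
time: 15.6
position: [0.5592, -0.2204, 0.0768]
tool_rot: [-2.908, -0.345, -0.91]
ft_force: [-13.0, -2.1, 2.9]
grip_width: 0.679
grip_force: 44.9
now base chiller [ 0.0932 -0.0025  0.0767] F chiller [-13.2   1.1   2.9]
([-0.009, -0.01, 0.004], [-0.008, 0.007, -0.004])
[ 0.5592 -0.2204  0.0768] [[ 0.799  0.235  0.554]
 [ 0.191 -0.972  0.138]
 [ 0.571 -0.005 -0.821]]
top 0.84 [427. 185.  29.  44.] 838 t range [-0.07   0.029]
  base chiller [ 0.0896 -0.0005  0.0756] axis chiller [-1.      0.0055  0.0072] rms 0.0012 base in tool [ 0.0621 -0.0014  0.0447] axis tool [-0.817 -0.006 -0.577]
scene 0.59 [237. 177.  28.  24.] 322 t range [-0.074  0.035]
  base chiller [ 0.0882 -0.0032  0.0745] axis chiller [-0.9999  0.0142  0.004 ] rms 0.0013 base in tool [0.0603 0.0013 0.0447] axis tool [-0.819 -0.015 -0.574]
```

```bash
python3 -m inch '[{"slide":[-0.001,0,0],"angular":[0,0,0],"claw":0.45},{"slide":[-0.001,0,0],"angular":[0,0,0],"claw":0.6},{"slide":[-0.001,0,0],"angular":[0,0,0],"claw":0.8},{"slide":[-0.001,0,0],"angular":[0,0,0],"claw":1},{"slide":[-0.001,0,0],"angular":[0,0,0],"claw":1},{"slide":[-0.001,0,0],"angular":[0,0,0],"claw":1}]'; python3 meas.py; python3 tgt.py .09 0 .2
```

```text
time: 16.4
position: [0.5619, -0.2207, 0.0787]
tool_rot: [-2.908, -0.343, -0.917]
ft_force: [0.1, 0.6, -0.2]
grip_width: 0.983
grip_force: 0.0
[ 0.5619 -0.2207  0.0787] [[ 0.797  0.233  0.558]
 [ 0.19  -0.972  0.136]
 [ 0.574 -0.003 -0.819]]
top 0.65 [427. 186.  35.  46.] 946 t range [-0.069  0.032]
  base chiller [ 0.0893 -0.0005  0.0756] axis chiller [-1.     -0.0016  0.0036] rms 0.0011 base in tool [ 0.0585 -0.0025  0.0449] axis tool [-0.817  0.003 -0.577]
top 0.46 [382. 205.  18.  27.] 304 t range [-0.024  0.021]
  base chiller [0.0338 0.0991 0.0806] axis chiller [-0.9991 -0.0378  0.0207] rms 0.0036 base in tool [ 0.0157 -0.1021  0.009 ] axis tool [-0.806  0.039 -0.591]
scene 0.71 [237. 175.  32.  25.] 356 t range [-0.069  0.08 ]
  base chiller [ 0.0861 -0.0014  0.0737] axis chiller [-0.9995 -0.0294  0.0128] rms 0.0012 base in tool [ 0.0548 -0.0017  0.0445] axis tool [-0.811  0.031 -0.584]
now base chiller [ 0.0956 -0.0037  0.0788] F chiller [-0.6 -0.7 -1.1]
([0.26, -0.016, -0.41], [-0.002, -0.001, -0.005])
```

```bash
python3 -m inch '[{"slide":[0.06,0,-0.08],"angular":[0,0,0],"claw":1},{"slide":[0.14,0,-0.2],"angular":[0,0,0],"claw":1},{"slide":[0.24,0,-0.34],"angular":[0,0,0],"claw":1},{"slide":[0.36,0,-0.51],"angular":[0,0,0],"claw":1},{"slide":[0.46,0,-0.66],"angular":[0,0,0],"claw":0.5},{"slide":[0.46,0,-0.66],"angular":[0,0,0],"claw":0}]'; python3 - <<'E'
from ik import *
s=ctrl.get_state();R0=R.from_rotvec(s["tool_rot"]);q0=s["joint_positions"];print(s["position"].round(3),q0.round(2))
im=ctrl.get_image("top");P,_,_=world(im);Rc=R.from_euler('z',YAW);l=Rc.inv().apply(P-C0)
m=(abs(l[:,0]-.02)<.045)&(abs(l[:,1]-.118)<.045)&(P[:,2]>.093)&(P[:,2]<.108)
print("knob",m.sum(),l[m].mean(0).round(4),cv2.minAreaRect((l[m][:,:2]*1000).astype(np.float32)))
K=C0+.02*XC+.118*YC
for k,yo in(("x+",0),("x-",np.pi)):
    for turn in(0,40,85):
        Rt=R.from_euler('z',YAW+yo-np.radians(turn))*R.from_euler('x',np.pi)
        q,e,a=ik(K+[0,0,.084],Rt,q0);print(k,turn,round(e*1e3,1),round(a,1),q.round(2))
    Rt=R.from_euler('z',YAW+yo)*R.from_euler('x',np.pi);print((R0.inv()*Rt).as_rotvec(degrees=True).round(1))
E
```

```text
time: 17.2
position: [0.5645, -0.2238, 0.2896]
tool_rot: [-2.909, -0.345, -0.938]
ft_force: [1.4, -0.0, -0.4]
grip_width: 0.888
grip_force: 0.0
[ 0.565 -0.224  0.29 ] [ 0.2  -0.12  0.36  1.94 -0.5   0.91 -0.54]
knob 135 [0.0182 0.1182 0.101 ] ((18.591184616088867, 117.69149017333984), (49.882076263427734, 14.36614990234375), 0.12669578194618225)
x+ 0 0.0 0.0 [-0.12  0.23  0.3   1.88 -0.08  1.04 -1.12]
x+ 40 0.0 0.0 [-0.21  0.24  0.4   1.88 -0.11  1.04 -1.8 ]
x+ 85 0.0 0.0 [-0.33  0.26  0.53  1.89 -0.15  1.04 -2.55]
[  0.4 -35.7  -0.1]
x- 0 0.0 0.0 [ 0.19  0.22 -0.05  1.88  0.01  1.04  1.94]
x- 40 0.0 0.0 [ 0.12  0.22  0.02  1.88 -0.01  1.04  1.26]
x- 85 0.0 0.0 [ 0.05  0.22  0.11  1.88 -0.03  1.04  0.49]
[-55.2  -0.6 171.3]
```

```bash
cat > kn.py <<'E'
from ik import *; import sys
z,turn=map(float,sys.argv[1:3]);s=ctrl.get_state();R0=R.from_rotvec(s["tool_rot"])
K=C0+.0187*XC+.1178*YC+[0,0,z];Rt=R.from_euler('z',YAW-np.radians(turn))*R.from_euler('x',np.pi)
print(plan(K,Rt),s["joint_positions"].round(2),"dpos",(s["position"]-K).round(4),"yaw from bar",np.degrees(YAW-np.arctan2(*R0.as_matrix()[1::-1,0])).round(1),"F",s["ft_force"].round(1))
E
python3 kn.py .16 0
```

```text
([-0.282, -0.493, 0.412], [0.006, -1.18, -0.002]) [ 0.2  -0.11  0.36  1.95 -0.5   0.91 -0.54] dpos [ 0.0265 -0.1202  0.125 ] yaw from bar 0.0 F [-1.  -0.1 -0.9]
```

```bash
python3 -m inch '[{"slide":[0,-0.12,0],"angular":[0,-0.25,0],"claw":-0.1},{"slide":[-0.05,-0.3,0.05],"angular":[0,-0.5,0],"claw":-0.1},{"slide":[-0.12,-0.42,0.15],"angular":[0,-0.75,0],"claw":-0.1},{"slide":[-0.2,-0.49,0.28],"angular":[0,-1,0],"claw":-0.1},{"slide":[-0.28,-0.49,0.41],"angular":[0,-1,0],"claw":-0.1},{"slide":[-0.28,-0.49,0.41],"angular":[0,-1,0],"claw":-0.1}]'; python3 kn.py .12 0
```

```text
time: 17.85
position: [0.5297, -0.0994, 0.1483]
tool_rot: [-3.101, -0.371, -0.114]
ft_force: [-0.2, -0.1, 0.3]
grip_width: 0.46
grip_force: 0.0
([0.015, 0.02, 0.115], [-0.015, -0.142, 0.002]) [ 0.07  0.1   0.09  1.89 -0.05  1.08 -1.15] dpos [-0.0068  0.0032  0.0283] yaw from bar -0.1 F [-0.2 -0.1  0.3]
```

```bash
python3 -m inch '[{"slide":[0.01,0.018,0.05],"angular":[-0.015,-0.14,0],"claw":-0.1},{"slide":[0.01,0.018,0.1],"angular":[-0.015,-0.14,0],"claw":-0.1},{"slide":[0.01,0.018,0.1],"angular":[-0.015,-0.14,0],"claw":-0.1},{"slide":[0.01,0.018,0.1],"angular":[-0.015,-0.14,0],"claw":-0.1}]'; python3 kn.py .085 0
python3 - <<'E'
from h import *
im=ctrl.get_image("scene");cv2.imwrite("pics/k1.png",cv2.resize(im["color"][100:250,160:360,::-1],None,fx=4,fy=4,interpolation=cv2.INTER_CUBIC))
E
```

```text
time: 18.25
position: [0.5391, -0.1056, 0.1315]
tool_rot: [3.117, 0.366, 0.024]
ft_force: [0.5, 0.9, -0.4]
grip_width: 0.449
grip_force: 0.0
([-0.01, -0.015, 0.186], [0.01, -0.028, -0.006]) [ 0.06  0.17  0.09  1.85 -0.02  1.11 -1.18] dpos [ 0.0026 -0.003   0.0465] yaw from bar 0.2 F [ 0.5  0.9 -0.4]
```

View pics/k1.png

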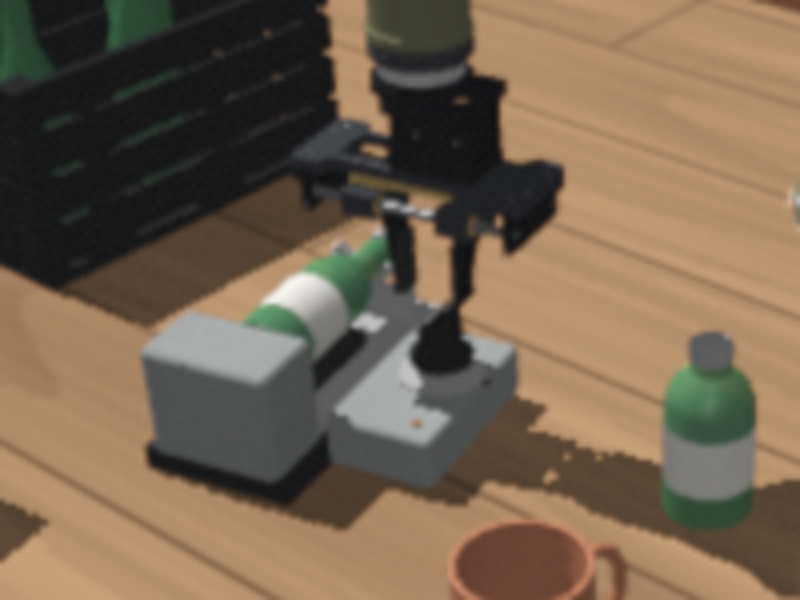

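The bottle lies in the cradle, and the open fingers straddle the knob bar at (440,320). Next: descend, then grip.

```bash
python3 -m inch '[{"slide":[-0.01,-0.013,0.05],"angular":[0,-0.03,0],"claw":-0.1},{"slide":[-0.01,-0.013,0.1],"angular":[0,-0.03,0],"claw":-0.1},{"slide":[-0.01,-0.013,0.15],"angular":[0,-0.03,0],"claw":-0.1},{"slide":[-0.01,-0.013,0.185],"angular":[0,-0.03,0],"claw":-0.1},{"slide":[-0.01,-0.013,0.185],"angular":[0,-0.03,0],"claw":-0.1},{"slide":[-0.01,-0.013,0.185],"angular":[0,-0.03,0],"claw":-0.1}]'; python3 kn.py .085 0
```

```text
time: 18.9
position: [0.5371, -0.1025, 0.0846]
tool_rot: [3.115, 0.367, -0.002]
ft_force: [-0.3, -0.2, -0.2]
grip_width: 0.449
grip_force: 0.0
([-0.003, -0.0, -0.002], [0.01, 0.004, -0.004]) [ 0.06  0.23  0.09  1.88 -0.02  1.03 -1.18] dpos [ 0.0006  0.0001 -0.0004] yaw from bar 0.1 F [-0.3 -0.2 -0.2]
```

Next I'll close on the bar and press down about 10 mm.

```bash
python3 -m inch '[{"slide":[0,0,0],"angular":[0,0,0],"claw":-1},{"slide":[0,0,0],"angular":[0,0,0],"claw":-1},{"slide":[0,0,0],"angular":[0,0,0],"claw":-1},{"slide":[0,0,0],"angular":[0,0,0],"claw":-1},{"slide":[0,0,0.008],"angular":[0,0,0],"claw":-1},{"slide":[0,0,0.018],"angular":[0,0,0],"claw":-1},{"slide":[0,0,0.028],"angular":[0,0,0],"claw":-1},{"slide":[0,0,0.038],"angular":[0,0,0],"claw":-1},{"slide":[0,0,0.04],"angular":[0,0,0],"claw":-1},{"slide":[0,0,0.04],"angular":[0,0,0],"claw":-1}]' 40; python3 kn.py .075 0
```

```text
time: 19.9
position: [0.538, -0.1044, 0.0767]
tool_rot: [3.113, 0.366, 0.001]
ft_force: [-3.9, -3.7, 8.7]
grip_width: 0.16
grip_force: 40.0
([-0.004, -0.008, 0.007], [0.015, 0.0, -0.006]) [ 0.06  0.24  0.09  1.89 -0.02  1.01 -1.18] dpos [ 0.0015 -0.0018  0.0017] yaw from bar 0.2 F [-3.9 -3.7  8.7]
```

```bash
python3 -m inch '[{"slide":[0.002,0.008,0.008],"angular":[0,0,0],"claw":-1},{"slide":[0.002,0.008,0.01],"angular":[0,0,0.2],"claw":-1},{"slide":[0.002,0.008,0.01],"angular":[0,0,0.4],"claw":-1},{"slide":[0.002,0.008,0.01],"angular":[0,0,0.6],"claw":-1},{"slide":[0.002,0.008,0.01],"angular":[0,0,0.8],"claw":-1},{"slide":[0.002,0.008,0.01],"angular":[0,0,1],"claw":-1},{"slide":[0.002,0.008,0.01],"angular":[0,0,1],"claw":-1}]'; python3 kn.py .075 0
```

```text
time: 20.6
position: [0.5381, -0.1046, 0.076]
tool_rot: [3.103, -0.456, 0.001]
ft_force: [-10.3, 0.0, 24.4]
grip_width: 0.157
grip_force: 40.0
([-0.009, -0.006, 0.004], [0.01, 0.0, -1.01]) [ 0.01  0.24  0.15  1.89 -0.04  1.01 -1.69] dpos [ 0.0016 -0.002   0.001 ] yaw from bar 30.3 F [-10.3   0.   24.4]
```

```bash
python3 -m inch '[{"slide":[-0.003,0.001,0],"angular":[0,0,0.2],"claw":-1},{"slide":[-0.003,0.001,0],"angular":[0,0,0.4],"claw":-1},{"slide":[-0.003,0.001,0],"angular":[0,0,0.6],"claw":-1},{"slide":[-0.003,0.001,0],"angular":[0,0,0.8],"claw":-1},{"slide":[-0.003,0.001,0],"angular":[0,0,1],"claw":-1},{"slide":[-0.003,0.001,0],"angular":[0,0,1],"claw":-1}]'; python3 kn.py .075 0
```

```text
time: 21.2
position: [0.538, -0.1047, 0.0761]
tool_rot: [2.88, -1.244, 0.005]
ft_force: [-8.2, 0.1, 22.3]
grip_width: 0.159
grip_force: 40.0
([-0.01, -0.002, 0.004], [0.009, -0.005, -2.01]) [-0.05  0.24  0.22  1.89 -0.05  1.01 -2.2 ] dpos [ 0.0014 -0.0021  0.0011] yaw from bar 60.3 F [-8.2  0.1 22.3]
```

```bash
python3 -m inch '[{"slide":[-0.001,0,0],"angular":[0,0,0.2],"claw":-1},{"slide":[-0.001,0,0],"angular":[0,0,0.4],"claw":-1},{"slide":[-0.001,0,0],"angular":[0,0,0.58],"claw":-1},{"slide":[-0.001,0,0],"angular":[0,0,0.7],"claw":-1},{"slide":[-0.001,0,0],"angular":[0,0,0.72],"claw":-1},{"slide":[-0.001,0,0],"angular":[0,0,0.72],"claw":-1}]'; python3 kn.py .075 0
```

```text
time: 21.8
position: [0.5379, -0.1048, 0.0761]
tool_rot: [2.6, -1.757, 0.007]
ft_force: [-8.4, -1.0, 23.9]
grip_width: 0.156
grip_force: 40.0
([-0.01, 0.002, 0.004], [0.009, -0.008, -2.722]) [-0.09  0.24  0.26  1.9  -0.07  1.01 -2.56] dpos [ 0.0014 -0.0022  0.0011] yaw from bar 81.7 F [-8.4 -1.  23.9]
```

```bash
python3 -m inch '[{"slide":[0,0,-0.012],"angular":[0,0,0],"claw":-1},{"slide":[0,0,-0.024],"angular":[0,0,0],"claw":-1},{"slide":[0,0,-0.036],"angular":[0,0,0],"claw":-1},{"slide":[0,0,-0.044],"angular":[0,0,0],"claw":-1},{"slide":[0,0,-0.044],"angular":[0,0,0],"claw":-0.6},{"slide":[0,0,-0.044],"angular":[0,0,0],"claw":-0.3},{"slide":[0,0,-0.044],"angular":[0,0,0],"claw":-0.1},{"slide":[0,0,-0.044],"angular":[0,0,0],"claw":-0.1},{"slide":[0,0,-0.044],"angular":[0,0,0],"claw":-0.1}]'; python3 kn.py .085 0
```

```text
time: 22.7
position: [0.5371, -0.1039, 0.0831]
tool_rot: [2.599, -1.757, 0.004]
ft_force: [-0.1, -0.5, -0.6]
grip_width: 0.427
grip_force: 0.0
([-0.006, 0.0, -0.008], [0.01, -0.004, -2.724]) [-0.1   0.23  0.26  1.89 -0.06  1.03 -2.57] dpos [ 0.0006 -0.0013 -0.0019] yaw from bar 81.7 F [-0.1 -0.5 -0.6]
```

```bash
python3 -m inch '[{"slide":[0,0,-0.06],"angular":[0,0,0],"claw":-0.1},{"slide":[0,0,-0.15],"angular":[0,0,0],"claw":-0.1},{"slide":[0,0,-0.3],"angular":[0,0,0],"claw":-0.1},{"slide":[0,0,-0.5],"angular":[0,0,0],"claw":-0.1},{"slide":[0,0,-0.7],"angular":[0,0,0],"claw":-0.1},{"slide":[0,0,-0.8],"angular":[0,0,0],"claw":-0.1},{"slide":[0,0,-0.8],"angular":[0,0,0],"claw":-0.1}]'; python3 meas.py; python3 - <<'E'
from h import *
im=ctrl.get_image("top");P,_,_=world(im);l=R.from_euler('z',YAW).inv().apply(P-C0)
i2=ctrl.get_image("scene");P2,_,_=world(i2);l2=R.from_euler('z',YAW).inv().apply(P2-C0)
for L in(l,l2):
    m=(abs(L[:,0]-.02)<.045)&(abs(L[:,1]-.118)<.045)&(L[:,2]>.09)&(L[:,2]<.108)
    if m.sum()>5: print("knob",m.sum(),np.median(L[m],0).round(4),np.percentile(L[m][:,2],[50,90]).round(4),cv2.minAreaRect((L[m][:,:2]*1000).astype(np.float32)))
a=cv2.resize(i2["color"][100:250,160:360,::-1],(600,450));b=cv2.resize(im["color"][110:270,320:500,::-1],(506,450))
cv2.imwrite("pics/end.png",cv2.resize(np.hstack([a,b]),(800,325)))
E
```

```text
time: 23.4
position: [0.5396, -0.1036, 0.2897]
tool_rot: [-2.602, 1.76, -0.018]
ft_force: [-0.8, 0.0, 0.3]
grip_width: 0.451
grip_force: 0.0
[ 0.5396 -0.1036  0.2897] [[ 0.372 -0.928  0.01 ]
 [-0.928 -0.372 -0.006]
 [ 0.009 -0.007 -1.   ]]
top none
scene 0.94 [243. 172.  40.  29.] 450 t range [-0.21  -0.183]
knob 102 [0.0175 0.1234 0.1009] [0.1009 0.1037] ((18.480934143066406, 117.75387573242188), (13.897994995117188, 50.291900634765625), 10.129350662231445)
knob 81 [0.0241 0.1176 0.0978] [0.0978 0.1016] ((18.811019897460938, 116.0217514038086), (21.8077335357666, 50.192752838134766), 10.637702941894531)
```

View pics/end.png

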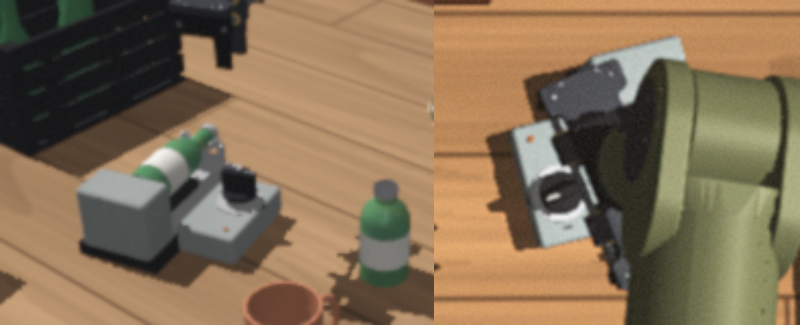

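The bar is turned 80° and its top is back up at 101 mm. The bottle lies in the cradle against the plate and the hand is clear. Handing in.

```bash
python3 -c "
from bench import ctrl
print(ctrl.close_job())"
```

```text
the job is handed in; nothing more can be done
None
```

I handed the job in at about 23 s of the 59 s allowed. The bottle lies released in the cradle with its neck in the V rest and its base against the drive plate. The knob is turned about 80° clockwise, to its end stop, and has sprung back up. From what the cameras showed, nothing else was disturbed, but the hand-in gave no verdict.

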